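# Release the ratchet and open the cup bay

### The job

The yellow cup stack stands in a ratchet cup bay, and the bay has to be opened fully to make room for a second stack. Press the red release pad on top of the sliding jaw and, keeping it pressed, push the jaw back along its bar, away from the cups, until it stops at the end block. Then let go and back off; leave the cup stack, carafe, funnel and lid standing where they are.

Things in the scene. Friction and masses are not known exactly. Their poses are not given: they have to be found in the camera images.
- rail: Cup bay fixed to the counter: dark base plate 110 x 390 x 10 mm under a toothed steel bar (24 mm wide, top at 46 mm). Origin on the counter under the bar's centre line; z up, y along the bar from the fixed cheek (y -195 to -180 mm, 100 mm wide, top at 85 mm) to the end block (y 160 to 178 mm, top at 66 mm). The cups stand beside the fixed cheek; the jaw slides between them and the end block.
- jaw (a joint): Slide of the grey jaw along the rail's +y, in m: 0 nearest the cups, 0.13 fully back at the end block (hard stop); starts between 0.01 and 0.04. Jaw 0.35 to 0.7 kg, 2.5 N sliding friction, 110 mm long. The ratchet blocks movement towards +y (after at most 10 mm of slack) unless the release is at least 5.5 mm down; towards the cups it clicks along freely.
- release (a joint): Travel of the red release pad, in m: 0 is up (at rest), 0.010 is fully down (a hard stop). A spring pushes it up with about 4 N at rest and 7 N fully down; it comes up again, and the ratchet locks, when it is let go.
- release_top (a point): Centre of the top face of the red release pad: flat, 50 mm across the bar, 44 mm along it, 84 mm above the counter at rest. It rides on the jaw and goes straight down when pressed. The jaw's cheek on its cup side (from 25 to 33 mm from this centre, 90 mm wide, top at 72 mm) is always lower than the pad.
- upstand_face (a point): Middle of the upper edge of the upright wall on the jaw just behind the pad, on the wall's pad side (26 mm from the pad's centre towards the end block). Wall 70 mm wide, 10 mm thick, top 112 mm above the counter (28 mm above the resting pad), with a slanting brace behind it. A fingertip standing on the pad can push the jaw back by this wall.
- cups: Stack of four nested yellow plastic cups, 80 mm in diameter and 108 mm high, loose (0.14 kg), standing on the bay's base plate between the fixed cheek and the jaw. Origin at the centre of its underside.
- carafe: Empty glass carafe, 116 mm in diameter, 150 mm high, with a black handle at its own +y reaching 85 mm from its axis; loose on the counter. Origin at the centre of its underside.
- funnel: Stainless dosing funnel ring, 90 mm in diameter at its upper rim, 48 mm high; loose on the counter. Origin at the centre of its underside.
- lid: Orange silicone lid, 94 mm in diameter, 26 mm high with its knob; loose on the counter. Origin at the centre of its underside.
- grinder: Compact steel grinder with toggle switch, about 170 x 130 mm and 350 mm high, fixed on the counter well to the robot's left; not part of the job. Origin at the centre of its underside.

How it is judged:
On the way, in this order (a step that is already met when the one before it is completed fails the run):
1. the release pad is pressed down (more than 6.5 mm) while the jaw is still near the cups (value of joint release above 0.0065 m and value of joint jaw below 0.075 m), for 0.05 s.
2. the jaw has been pushed back to the end block (within 8 mm) (value of joint jaw above 0.122 m), for 0.2 s.
At the end, for the whole second after the job is handed in: The jaw is at rest fully back, within 8 mm of its stop at the end block, the release is let go (less than 6.5 mm down), and cup stack, carafe, funnel and lid stand upright within 30 mm of where they started (value of joint jaw above 0.122 m and velocity of joint jaw between -0.01 and 0.01 m/s and value of joint release below 0.0065 m and distance of each of cups, carafe, funnel, lid from where it was at the start of the episode below 0.03 m and angle between each of cups, carafe, funnel, lid's own z axis and vertical below 0.2 rad and linear speed of each of cups, carafe, funnel, lid below 0.02 m/s); the robot touches nothing.
It fails at once if the cup stack, carafe, funnel or lid is shifted, lifted or carried more than 30 mm, or tipped by more than 20 degrees (distance of any of cups, carafe, funnel, lid from where it was at the start of the episode above 0.03 m or angle between any of cups, carafe, funnel, lid's own z axis and vertical above 0.35 rad).
It fails at once if a bystander is gripped or pushed by the fingers with more than 5 N (contact force between the fingers and cups above 5 N or contact force between the fingers and carafe above 5 N or contact force between the fingers and funnel above 5 N or contact force between the fingers and lid above 5 N).
It also fails if it takes over 38 s, if anything falls off the work surface, if the arm or the gripper's body presses on something with over 40 N, if the wrist force passes 120 N, or if a joint passes its speed limit or range.

### The arm

A 7-joint arm with a two-finger parallel gripper is mounted at the origin on the work surface. World frame = base frame: x ahead of the robot, y to its left, z up, the work surface at z = 0. Lengths are in m, angles in rad, forces in N, time in s.
With the tool pointing down it reaches from about 0.425 to 0.925 m from the base axis. Payload 6.8 kg.
Tool frame: the origin (TCP) lies between the finger pads; the fingertips stand 22 mm ahead of it and the grasp point (between the pads) lies 3 mm ahead of it; z points along the fingers, y is the direction in which the jaws open and shut (so a half turn about z gives the same grasp; the last joint's range is limited). The gripper opens to 85 mm and grips with 20 to 120 N. Pads are 22 mm wide; open, the fingers measure 114 mm over their backs; the gripper's body (76 mm by 85 mm) begins 54 mm behind the grasp point. The pads swing forward as they close: fully open they stand 13 mm farther back than shut.
Start: joints at [1.217, 0.477, 0.022, 1.555, -0.011, 1.109, -0.083], TCP at [0.164, -0.655, 0.223] pointing down, gripper open.
Joint ranges: [-2.96, 2.96], [-0.34, 2.1], [-1.41, 1.46], [0.24, 2.44], [-1.37, 4.51], [0.17, 1.92], [-2.96, 2.96]. Speed limits (rad/s): [2.39, 2.39, 3.14, 3.14, 3.14, 3.14, 3.14].

### API

Orientations are given as a unit quaternion [w, x, y, z].
In Python, from station import bot gives the robot as it stands. The module is installed in compiled form; this text tells all that it offers.
- The arm moves only by the tool drive_tool, never from a script. Its argument "series" is one flat list of numbers, 7 for each row, row after row: the opening, from -1 (shut) to 1 (fully open), then the shift along the tool's x, y, z in mm, then the turn, a rotation vector about the tool's x, y, z in rad. In form: [jaw, x, y, z, wx, wy, wz, jaw, x, y, z, wx, wy, wz, ...]. A call has 1 to 12 rows; each row shifts and turns the commanded pose from where the row before left it, along the tool's axes as they then stand; what a row does not reach is not made up. A row lasts 1/8 s, in which the tool goes at most 62.5 mm and 10.7 degrees, less where a joint would pass 70% of its speed; a pose out of reach is approached as far as the arm can. A call with a gripper value outside its range is refused whole. The fingers move at their own pace and stop on an object; "force" is the grip in N (left out, the last holds). Time passes only in rows, so rows that do not move let the fingers close. It gives the time, the measured TCP pose, the force and the opening at its end, in the units of the state.
- bot.get_obs(): the state, without advancing time (a new reading comes with each control period).
- bot.read_camera(name): name is "scene" or "top" or "wrist"; returns a dict with "pixels" (400x640x3 uint8, blue, green, red), "camera_matrix" (3x3 intrinsics, pixels), "rvec" (rotation vector, rad) and "tvec" (3), from world to camera coordinates, as OpenCV has them. Camera axes: x right, y down, z forward; pixel columns grow to the right and rows downward; lengths in m; the calibration is good to about 2 mm. A picture is of the moment at which its call begins. There is no depth.
- bot.hand_in(): hands the job in, once; it reports no verdict.
The state is a dict: "t": time; "q": joint angles; "joint_vel": joint speeds; "joint_torque": joint torques, N m; "eef_pos": TCP position; "tool_rot": TCP orientation; "contact_force": force on the tool from outside, world axes, zero at the start; "torque": the same for the moment, N m; "gripper_width": opening from 0.0 (shut) to 1.0 (fully open).
Only numpy, scipy, OpenCV 4.12 (cv2) and the standard library are available. Lean on these libraries where they do the work, as an engineer would, in place of code of your own. Each camera call takes 0.05 s, during which the arm holds its last target. There are 200 camera calls.

## Working session

There is one attempt and no reset: what is moved stays moved. The work goes in short steps, Python scripts to look and compute and a tool call to move; the robot and the scene stay as the last step left them, time stands still between calls to the robot, and variables do not carry over. Pictures are saved under pics/ and viewed, about 8 in all and at most 12, crops included, and the job is handed in when it is done.

Besides the shell and the picture viewer there is one more tool, called after ">>>" in YAML: its name, and indented under it one key for each argument. drive_tool: Moves the arm, as the interface text tells. Its arguments: {"type":"object","properties":{"series":{"type":"array"},"force":{"type":"number"}},"required":["series"]}

```bash
mkdir -p pics; cat > h.py <<'E'
import numpy as np, cv2
from station import bot
def snap(n,f):
    c=bot.read_camera(n); cv2.imwrite(f'pics/{f}.png',c['pixels']); np.savez(f'pics/{f}.npz',**c); return c
def ray(c,u,v,z):
    "world point on plane height z seen at pixel u,v"
    R=cv2.Rodrigues(np.array(c['rvec'],float))[0]; t=np.array(c['tvec'],float).ravel()
    o=-R.T@t; d=R.T@np.linalg.inv(c['camera_matrix'])@np.array([u,v,1.])
    return o+d*(z-o[2])/d[2]
def proj(c,P):
    return cv2.projectPoints(np.array(P,float).reshape(-1,3),np.array(c['rvec'],float),np.array(c['tvec'],float),np.array(c['camera_matrix'],float),None)[0].reshape(-1,2)
E
python3 - <<'E'
from h import *
for n in('top','scene'):
    c=snap(n,n+'1'); R=cv2.Rodrigues(np.array(c['rvec'],float))[0]; print(n,-R.T@np.ravel(c['tvec']))
    h=cv2.cvtColor(c['pixels'],cv2.COLOR_BGR2HSV)
    m=(((h[...,0]<6)|(h[...,0]>174))&(h[...,1]>150)&(h[...,2]>80)).astype(np.uint8)
    k,l,s,ce=cv2.connectedComponentsWithStats(m)
    for i in range(1,k):
        if s[i,4]>40: print(s[i],ce[i],ray(c,*ce[i],.084).round(4),[ray(c,*p,.084)[:2].round(4).tolist() for p in cv2.boxPoints(cv2.minAreaRect(np.argwhere(l==i)[:,::-1].astype(np.float32)))])
print(bot.get_obs())
E
```

```text
top [0.38885817 0.11235754 1.96136314]
[352 226  13  14 157] [357.74522293 232.45859873] [ 0.496  -0.0488  0.084 ] [[0.5201, -0.0282], [0.5195, -0.0724], [0.4717, -0.0713], [0.4723, -0.0271]]
scene [ 1.11023793 -0.41881599  1.28509853]
[270 211  16  14 135] [277.22222222 217.43703704] [ 0.4981 -0.0517  0.084 ] [[0.4702, -0.0677], [0.4783, -0.022], [0.5254, -0.0355], [0.5169, -0.0803]]
{'t': 0.1, 'q': array([ 1.21689548,  0.47773018,  0.02233669,  1.55634363, -0.01149131,
        1.10928556, -0.08309846]), 'joint_vel': array([-0.00082588, -0.00130346, -0.0008459 , -0.00374829, -0.00060399,
       -0.00104873, -0.0008472 ]), 'joint_torque': array([ 3.97396638e-03, -5.97766256e+01,  1.61397882e+00, -2.81955957e+01,
        1.28881339e-02,  5.04156982e-03, -2.61226347e-05]), 'eef_pos': array([ 0.16410836, -0.65418965,  0.22181806]), 'tool_rot': array([-8.03140341e-04,  9.92455021e-01,  1.22606528e-01, -1.61859664e-04]), 'contact_force': array([ 0.46678823, -0.16974017,  0.53485148]), 'torque': array([-0.00643515, -0.01278291, -0.03296135]), 'gripper_width': 1.003556099248604}
```

View pics/top1.png

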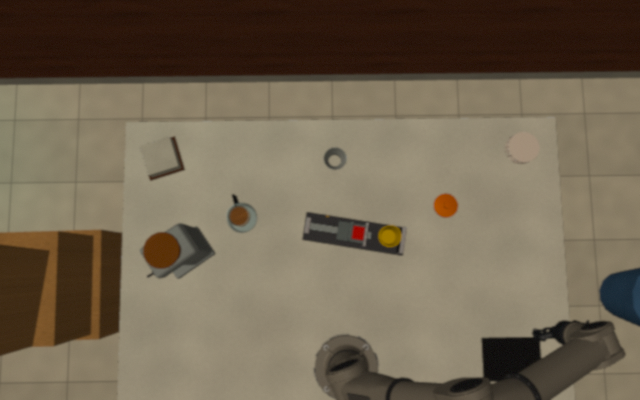

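View pics/scene1.png

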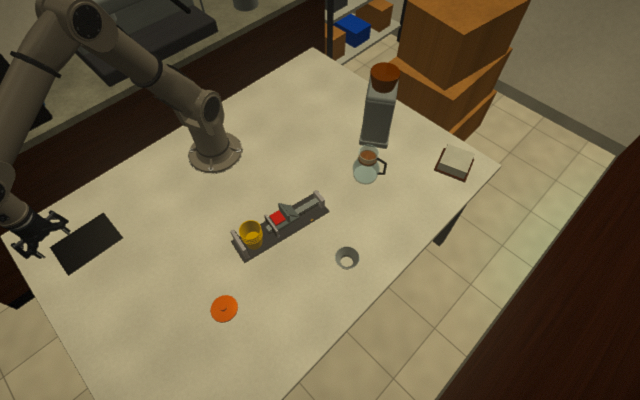

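Top view: the rail runs from about (405,243) at the cup end to (305,227) at the end block. The pad is at (358,232), the cups at (390,237), and the arm is at lower right. The scene view agrees. Next I'll measure the rail's direction and plan the approach.

```bash
cat >> h.py <<'E'
from scipy.spatial.transform import Rotation as Rot
def plan(P,yaw,n):
    "rows taking tool (pointing down) to P with tool x at yaw"
    o=bot.get_obs(); w,x,y,z=o['tool_rot']; R=Rot.from_quat([x,y,z,w]); T=Rot.from_euler('z',yaw)*Rot.from_euler('x',np.pi)
    dr=(R.inv()*T).as_rotvec(); step=Rot.from_rotvec(dr/n); d=(np.array(P)-o['eef_pos'])/n
    for i in range(n):
        print(np.r_[(R.inv().apply(d)*1000).round(0),(dr/n).round(3)].tolist()); R=R*step
E
python3 - <<'E'
from h import *
c=dict(np.load('pics/top1.npz')); g=cv2.cvtColor(c['pixels'],cv2.COLOR_BGR2GRAY)
roi=np.zeros_like(g); roi[205:262,295:412]=1
m=((g<85)&(roi>0)).astype(np.uint8)
k,l,s,ce=cv2.connectedComponentsWithStats(m)
pts=np.argwhere((l>0)&np.isin(l,[i for i in range(1,k) if s[i,4]>30]))[:,::-1].astype(np.float32)
b=cv2.boxPoints(cv2.minAreaRect(pts)); W=np.array([ray(c,*p,.01)[:2] for p in b]); print(b,W.round(4),W.mean(0),np.linalg.norm(W-np.roll(W,1,0),axis=1))
E=[(W[i]+W[(i+1)%4])/2 for i in range(4)]
d=[E[i]-E[(i+2)%4] for i in range(4)]; print([ (np.linalg.norm(v).round(3),np.arctan2(v[1],v[0]).round(3)) for v in d])
plan([.49,-.06,.25],1.41,10)
cv2.imwrite('pics/crop1.png',cv2.resize(c['pixels'][205:262,290:415],None,fx=6,fy=6,interpolation=cv2.INTER_CUBIC))
E
```

```text
[[302.17633 239.1482 ]
 [306.57568 211.6521 ]
 [405.24963 227.43994]
 [400.85028 254.93604]] [[ 0.4775  0.1577]
 [ 0.5828  0.1397]
 [ 0.517  -0.2378]
 [ 0.4125 -0.2174]] [ 0.49745277 -0.03944342] [0.38074295 0.10679566 0.3831619  0.10654159]
[(np.float64(0.382), np.float64(1.399)), (np.float64(0.107), np.float64(-0.181)), (np.float64(0.382), np.float64(-1.743)), (np.float64(0.107), np.float64(2.961))]
[46.0, -50.0, -3.0, -0.0, -0.0, -0.116]
[52.0, -44.0, -3.0, -0.0, -0.0, -0.116]
[56.0, -38.0, -3.0, -0.0, -0.0, -0.116]
[60.0, -31.0, -3.0, -0.0, -0.0, -0.116]
[63.0, -24.0, -3.0, -0.0, -0.0, -0.116]
[66.0, -16.0, -3.0, -0.0, -0.0, -0.116]
[67.0, -8.0, -3.0, -0.0, -0.0, -0.116]
[68.0, -1.0, -3.0, -0.0, -0.0, -0.116]
[67.0, 7.0, -3.0, -0.0, -0.0, -0.116]
[66.0, 15.0, -3.0, -0.0, -0.0, -0.116]
```

View pics/crop1.png

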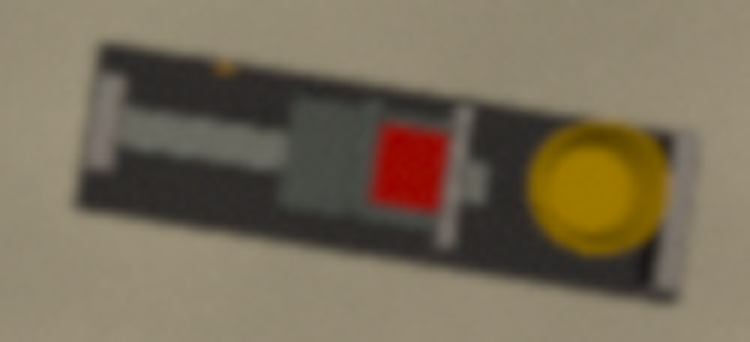

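The crop shows the red pad between the jaw's cup-side cheek and the wall, with the plate edges giving a bar yaw of about 1.40 rad. The plate measures 382 x 107 mm against 390 x 110 given. Pad centre is about (0.497, -0.050).

```bash
python3 -c "
from h import *
plan([.49,-.07,.25],1.403,12)"
```

```text
[38.0, -41.0, -2.0, -0.0, -0.0, -0.096]
[42.0, -37.0, -2.0, -0.0, -0.0, -0.096]
[45.0, -33.0, -2.0, -0.0, -0.0, -0.096]
[48.0, -28.0, -2.0, -0.0, -0.0, -0.096]
[51.0, -23.0, -2.0, -0.0, -0.0, -0.096]
[53.0, -18.0, -2.0, -0.0, -0.0, -0.096]
[54.0, -13.0, -2.0, -0.0, -0.0, -0.096]
[55.0, -8.0, -2.0, -0.0, -0.0, -0.096]
[56.0, -2.0, -2.0, -0.0, -0.0, -0.096]
[56.0, 3.0, -2.0, -0.0, -0.0, -0.096]
[55.0, 8.0, -2.0, -0.0, -0.0, -0.096]
[54.0, 14.0, -2.0, -0.0, -0.0, -0.096]
```

>>> drive_tool:
  series: [-1,38,-41,-2,0,0,-0.096,-1,42,-37,-2,0,0,-0.096,-1,45,-33,-2,0,0,-0.096,-1,48,-28,-2,0,0,-0.096,-1,51,-23,-2,0,0,-0.096,-1,53,-18,-2,0,0,-0.096,-1,54,-13,-2,0,0,-0.096,-1,55,-8,-2,0,0,-0.096,-1,56,-2,-2,0,0,-0.096,-1,56,3,-2,0,0,-0.096,-1,55,8,-2,0,0,-0.096,-1,54,14,-2,0,0,-0.096]
  force: 40

```text
t: 1.6
eef_pos: [0.4927, -0.0693, 0.2467]
tool_rot: [0.0, 0.765, 0.644, -0.0]
contact_force: [0.3, -0.3, 0.3]
gripper_width: 0.002
```

>>> drive_tool:
  series: [-1,0,0,0,0,0,0,-1,0,0,0,0,0,0]

```text
t: 1.85
eef_pos: [0.4918, -0.0712, 0.2462]
tool_rot: [-0.0, 0.766, 0.643, -0.001]
contact_force: [-0.0, -0.2, -0.5]
gripper_width: -0.001
```

```bash
python3 - <<'E'
from h import *
c=snap('wrist','w1'); R=cv2.Rodrigues(np.array(c['rvec'],float))[0]; print(-R.T@np.ravel(c['tvec']))
h=cv2.cvtColor(c['pixels'],cv2.COLOR_BGR2HSV)
m=(((h[...,0]<6)|(h[...,0]>174))&(h[...,1]>150)&(h[...,2]>60)).astype(np.uint8)
k,l,s,ce=cv2.connectedComponentsWithStats(m)
for i in range(1,k):
    if s[i,4]>200: print(s[i],ce[i],ray(c,*ce[i],.084).round(4),[ray(c,*p,.084)[:2].round(4).tolist() for p in cv2.boxPoints(cv2.minAreaRect(np.argwhere(l==i)[:,::-1].astype(np.float32)))])
o=bot.get_obs();print(o)
E
```

```text
[ 0.50304994 -0.00658514  0.39740413]
[ 289  123   57   50 2778] [316.64110871 147.42980562] [ 0.495  -0.0499  0.084 ] [[0.4753, -0.0251], [0.5226, -0.0335], [0.5161, -0.0759], [0.467, -0.0672]]
{'t': 1.9, 'q': array([ 0.50366488,  0.2038147 , -0.54873729,  1.91381942,  0.12200613,
        1.05766472, -0.27101057]), 'joint_vel': array([ 0.01172238, -0.00275726,  0.00642996,  0.00184958,  0.0004732 ,
       -0.0016538 , -0.00201298]), 'joint_torque': array([-9.51611996e-01, -3.78765750e+01, -3.31220113e+00, -2.73907650e+01,
       -4.75063955e-02, -2.61113991e-02, -7.81995277e-05]), 'eef_pos': array([ 0.49155981, -0.07198689,  0.24624591]), 'tool_rot': array([-1.99544029e-04,  7.66178340e-01,  6.42627668e-01, -6.25977276e-04]), 'contact_force': array([-0.04064924,  0.15199649,  0.22013757]), 'torque': array([ 0.00259382, -0.01911183, -0.004222  ]), 'gripper_width': -0.00033337353482572037}
```

View pics/w1.png

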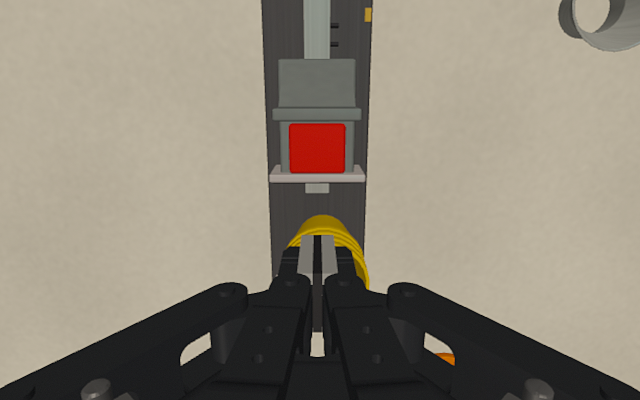

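The wrist view shows the pad at (317,147), with the wall edge above it at row 113 and the cup-side cheek below at row 175. The bar runs vertically in the image, so the yaw is right. Pad centre is (0.495, -0.050), within 2 mm of the top camera. Now moving over the pad and descending.

>>> drive_tool:
  series: [-1,15,0,0,0,0,0,-1,15,0,0,0,0,0,-1,0,0,25,0,0,0,-1,0,0,30,0,0,0,-1,0,0,30,0,0,0,-1,0,0,25,0,0,0,-1,0,0,15,0,0,0,-1,0,0,5,0,0,0,-1,0,0,0,0,0,0,-1,0,0,0,0,0,0]

```text
t: 3.15
eef_pos: [0.4981, -0.0412, 0.1175]
tool_rot: [0.001, 0.766, 0.643, 0.001]
contact_force: [0.0, 0.6, 1.0]
gripper_width: 0.002
```

```bash
python3 -c "
from h import *
snap('wrist','w2'); o=bot.get_obs(); print(o['eef_pos'],o['tool_rot'],o['contact_force'])"
```

```text
[ 0.49810506 -0.04128437  0.11752818] [6.04068738e-04 7.65615784e-01 6.43297622e-01 5.24937527e-04] [ 0.89602757  0.33074446 -0.60224474]
```

View pics/w2.png

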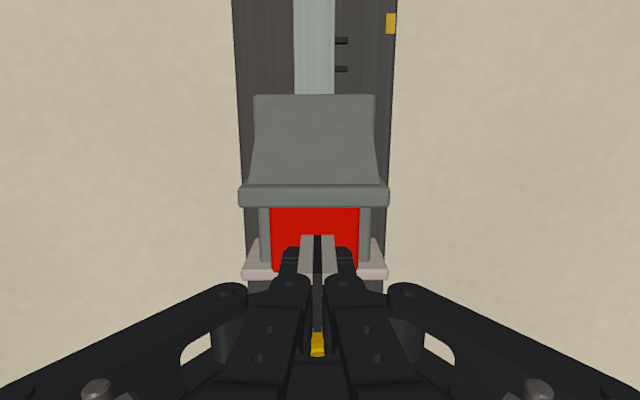

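The fingertips, at about (318,237), are centred over the pad and clear of the wall, and about 11 mm above it by the pose. Pressing now.

>>> drive_tool:
  series: [-1,0,0,6,0,0,0,-1,0,0,5,0,0,0,-1,0,0,4,0,0,0,-1,0,0,4,0,0,0,-1,0,0,0,0,0,0,-1,0,0,0,0,0,0]

```text
t: 3.95
eef_pos: [0.4975, -0.0412, 0.0977]
tool_rot: [0.0, 0.766, 0.643, 0.0]
contact_force: [-0.2, -0.8, -0.1]
gripper_width: -0.001
```

No force yet, although the tips should be 8 mm down by the nominal geometry. Lowering in small steps while watching the force.

>>> drive_tool:
  series: [-1,0,0,3,0,0,0,-1,0,0,0,0,0,0]

```text
t: 4.2
eef_pos: [0.4973, -0.0413, 0.0945]
tool_rot: [-0.0, 0.766, 0.643, -0.0]
contact_force: [0.7, 0.4, -0.3]
gripper_width: -0.001
```

```bash
python3 -c "
from h import *
snap('wrist','w3'); o=bot.get_obs(); print(o['eef_pos'],o['contact_force'],o['torque'])"
```

```text
[ 0.49738619 -0.04126762  0.09462904] [ 0.74809482 -0.27670704  0.06914775] [0.03813946 0.02889378 0.00753714]
```

View pics/w3.png

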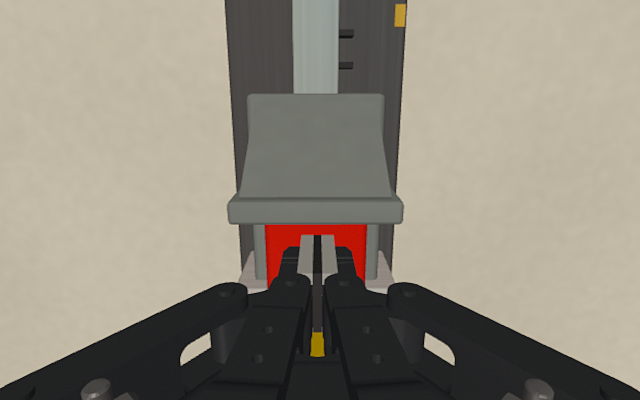

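```bash
python3 - <<'E'
from h import *
for f in('w1','w2','w3'):
    c=dict(np.load(f'pics/{f}.npz')); h=cv2.cvtColor(c['pixels'],cv2.COLOR_BGR2HSV)
    m=((h[...,0]<6)|(h[...,0]>174))&(h[...,1]>150)&(h[...,2]>60)
    for v in ({'w1':[130,147,165],'w2':[215,228],'w3':[230,240]}[f]):
        x=np.where(m[v,240:400])[0]+240
        print(f,v,x[0],x[-1],[(z,round(1000*np.linalg.norm(ray(c,x[0]-.5,v,z)-ray(c,x[-1]+.5,v,z)),1)) for z in(.086,.084,.080,.076,.074)])
    print('wrist tip px at z', [(z,ray(c,318,237,z).round(4)) for z in (.075,.085,.095,.105)])
o=bot.get_obs(); print(o['eef_pos'])
E
```

```text
w1 130 289 345 [(0.086, np.float64(48.8)), (0.084, np.float64(49.2)), (0.08, np.float64(49.8)), (0.076, np.float64(50.4)), (0.074, np.float64(50.7))]
w1 147 289 344 [(0.086, np.float64(48.6)), (0.084, np.float64(48.9)), (0.08, np.float64(49.5)), (0.076, np.float64(50.1)), (0.074, np.float64(50.5))]
w1 165 290 344 [(0.086, np.float64(48.4)), (0.084, np.float64(48.7)), (0.08, np.float64(49.3)), (0.076, np.float64(49.9)), (0.074, np.float64(50.2))]
wrist tip px at z [(0.075, array([ 0.4811, -0.1364,  0.075 ])), (0.085, array([ 0.4818, -0.1324,  0.085 ])), (0.095, array([ 0.4825, -0.1283,  0.095 ])), (0.105, array([ 0.4832, -0.1243,  0.105 ]))]
w2 215 269 359 [(0.086, np.float64(48.8)), (0.084, np.float64(49.3)), (0.08, np.float64(50.4)), (0.076, np.float64(51.4)), (0.074, np.float64(52.0))]
w2 228 270 358 [(0.086, np.float64(48.2)), (0.084, np.float64(48.7)), (0.08, np.float64(49.7)), (0.076, np.float64(50.8)), (0.074, np.float64(51.3))]
wrist tip px at z [(0.075, array([ 0.4964, -0.0545,  0.075 ])), (0.085, array([ 0.497 , -0.0505,  0.085 ])), (0.095, array([ 0.4977, -0.0465,  0.095 ])), (0.105, array([ 0.4983, -0.0425,  0.105 ]))]
w3 230 265 366 [(0.086, np.float64(48.3)), (0.084, np.float64(48.9)), (0.08, np.float64(50.1)), (0.076, np.float64(51.4)), (0.074, np.float64(52.0))]
w3 240 266 365 [(0.086, np.float64(47.8)), (0.084, np.float64(48.3)), (0.08, np.float64(49.5)), (0.076, np.float64(50.7)), (0.074, np.float64(51.3))]
wrist tip px at z [(0.075, array([ 0.497 , -0.0453,  0.075 ])), (0.085, array([ 0.4977, -0.0413,  0.085 ])), (0.095, array([ 0.4983, -0.0373,  0.095 ])), (0.105, array([ 0.499 , -0.0333,  0.105 ]))]
[ 0.49738619 -0.04126762  0.09462904]
```

The pad width fits z = 84 mm, so the pad isn't pressed yet and the tips reach less far than the nominal 22 mm. Keep lowering and watch the force.

>>> drive_tool:
  series: [-1,0,0,3,0,0,0,-1,0,0,0,0,0,0]

```text
t: 4.5
eef_pos: [0.4973, -0.0413, 0.0915]
tool_rot: [-0.0, 0.766, 0.643, -0.0]
contact_force: [-0.7, -0.1, 0.8]
gripper_width: 0.001
```

>>> drive_tool:
  series: [-1,0,0,3,0,0,0,-1,0,0,0,0,0,0]

```text
t: 4.75
eef_pos: [0.4972, -0.0413, 0.0884]
tool_rot: [-0.0, 0.766, 0.643, -0.0]
contact_force: [0.0, 0.9, -0.3]
gripper_width: -0.001
```

Tips should be well into the pad by now, so I'll check from the side before going on.

```bash
python3 - <<'E'
from h import *
c=snap('scene','s2'); w=snap('wrist','w4'); p=proj(c,[bot.get_obs()['eef_pos']])[0]; print(p)
u,v=map(int,p); a=cv2.resize(c['pixels'][v-50:v+50,u-65:u+65],(780,600),interpolation=cv2.INTER_CUBIC)
cv2.circle(a,(int((p[0]-u+65)*6),int((p[1]-v+50)*6)),4,(255,0,255),-1)
cv2.imwrite('pics/s2c.png',a)
E
```

```text
[279.08223485 215.00204644]
```

View pics/s2c.png

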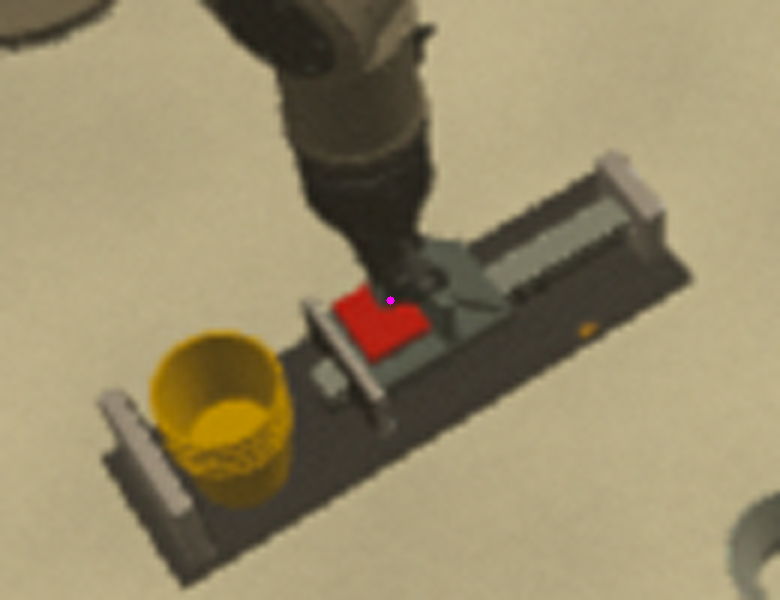

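View pics/w4.png

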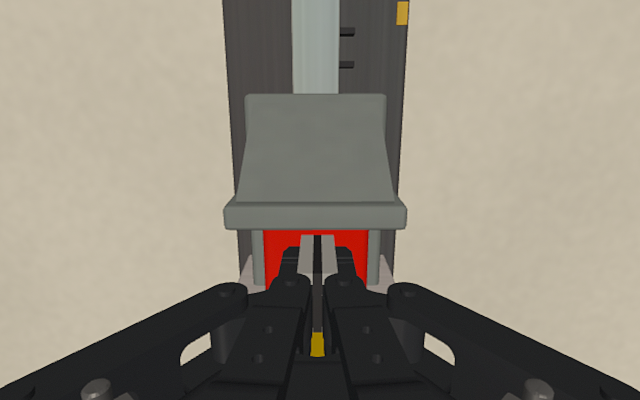

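The scene crop shows the tip ending at about the TCP's own projection, marked at (390,300), still above the pad and not 22 mm beyond it. The wrist view agrees: the pad's far edge is at row 230 and it isn't pressed. So the real tip reach is close to 0 mm ahead of the reported TCP. I'll find contact by force, in small steps.

>>> drive_tool:
  series: [-1,0,0,3,0,0,0,-1,0,0,0,0,0,0]

```text
t: 5.1
eef_pos: [0.4973, -0.0413, 0.0855]
tool_rot: [-0.0, 0.766, 0.643, -0.0]
contact_force: [0.3, 0.1, -0.2]
gripper_width: -0.006
```

>>> drive_tool:
  series: [-1,0,0,2,0,0,0,-1,0,0,0,0,0,0]

```text
t: 5.35
eef_pos: [0.4973, -0.0413, 0.0836]
tool_rot: [-0.0, 0.766, 0.643, -0.0]
contact_force: [0.3, -0.1, 0.2]
gripper_width: -0.003
```

```bash
python3 - <<'E'
from h import *
c=snap('wrist','w5'); h=cv2.cvtColor(c['pixels'],cv2.COLOR_BGR2HSV)
m=((h[...,0]<6)|(h[...,0]>174))&(h[...,1]>150)&(h[...,2]>60)
for v in(236,242):
    x=np.where(m[v,240:400])[0]+240; print(v,x[0],x[-1],[(z,round(1000*np.linalg.norm(ray(c,x[0]-.5,v,z)-ray(c,x[-1]+.5,v,z)),1)) for z in(.084,.080,.076,.074)])
E
```

```text
236 262 369 [(0.084, np.float64(48.5)), (0.08, np.float64(49.8)), (0.076, np.float64(51.1)), (0.074, np.float64(51.7))]
242 262 369 [(0.084, np.float64(48.7)), (0.08, np.float64(50.0)), (0.076, np.float64(51.3)), (0.074, np.float64(52.0))]
```

>>> drive_tool:
  series: [-1,0,0,2,0,0,0,-1,0,0,0,0,0,0]

```text
t: 5.65
eef_pos: [0.4974, -0.0413, 0.0816]
tool_rot: [-0.0, 0.766, 0.643, -0.0]
contact_force: [0.6, 0.3, -0.2]
gripper_width: -0.002
```

>>> drive_tool:
  series: [-1,0,0,2,0,0,0,-1,0,0,0,0,0,0]

```text
t: 5.9
eef_pos: [0.4973, -0.0413, 0.0795]
tool_rot: [-0.0, 0.766, 0.643, -0.0]
contact_force: [0.2, -0.8, 1.3]
gripper_width: -0.001
```

>>> drive_tool:
  series: [-1,0,0,2,0,0,0,-1,0,0,0,0,0,0]

```text
t: 6.15
eef_pos: [0.4973, -0.0413, 0.0776]
tool_rot: [-0.0, 0.766, 0.643, -0.0]
contact_force: [1.1, -0.2, 1.2]
gripper_width: -0.0
```

```bash
python3 - <<'E'
from h import *
c=snap('wrist','w6'); h=cv2.cvtColor(c['pixels'],cv2.COLOR_BGR2HSV)
m=((h[...,0]<6)|(h[...,0]>174))&(h[...,1]>150)&(h[...,2]>60)
for v in(242,246,250):
    x=np.where(m[v,240:400])[0]+240; print(v,x[0],x[-1],[(z,round(1000*np.linalg.norm(ray(c,x[0]-.5,v,z)-ray(c,x[-1]+.5,v,z)),1)) for z in(.084,.080,.076,.074)])
o=bot.get_obs(); print(o['eef_pos'],o['contact_force'],o['joint_torque'])
s=snap('scene','s3'); a=s['pixels'][165:245,240:345]
b=c['pixels'][160:300,230:410]
cv2.imwrite('pics/m3.png',np.hstack([cv2.resize(a,(400,304),interpolation=cv2.INTER_CUBIC),cv2.resize(b,(391,304),interpolation=cv2.INTER_CUBIC)]))
E
```

```text
242 260 371 [(0.084, np.float64(48.5)), (0.08, np.float64(49.9)), (0.076, np.float64(51.2)), (0.074, np.float64(51.9))]
246 260 371 [(0.084, np.float64(48.7)), (0.08, np.float64(50.0)), (0.076, np.float64(51.4)), (0.074, np.float64(52.1))]
250 260 371 [(0.084, np.float64(48.8)), (0.08, np.float64(50.2)), (0.076, np.float64(51.5)), (0.074, np.float64(52.2))]
[ 0.49742537 -0.04127589  0.07762348] [-0.05972447 -0.97579779 -0.10769332] [-4.42453995e-03 -4.59286916e+01 -4.55134660e+00 -1.94582158e+01
  1.45440339e-02 -3.93275317e-03 -5.02029332e-03]
```

View pics/m3.png

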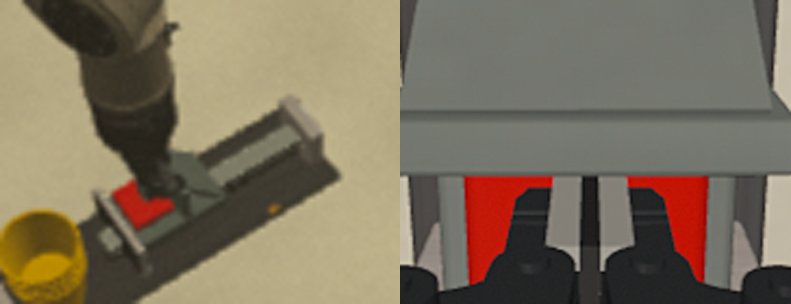

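```bash
python3 - <<'E'
from h import *
w=dict(np.load('pics/w6.npz')); s=dict(np.load('pics/s3.npz')); P=lambda c:c['camera_matrix']@np.c_[cv2.Rodrigues(c['rvec'])[0],np.ravel(c['tvec'])]
e=bot.get_obs()['eef_pos']; d=np.array([.17,.985,0])
for q in([279.5,216.3],[277,215],[281,217]):
    X=cv2.triangulatePoints(P(w),P(s),np.array([[317.],[236.]]),np.array(q).reshape(2,1)).ravel(); X=X[:3]/X[3]
    print(q,X.round(4),'along',(X-e)@d,'z rel',X[2]-e[2],'reproj',proj(w,X),proj(s,X))
for f in(0,.011):
  for a in(-.01,0,.01,.022): print(f,a,'wrist',proj(w,e+d*f-[0,0,a]).round(0),'scene',proj(s,e+d*f-[0,0,a]).round(1))
E
```

```text
[279.5, 216.3] [ 0.4967 -0.0389  0.0744] along 0.0021781259918473065 z rel -0.003232896001046745 reproj [[315.00704239 237.89712631]] [[279.79930435 216.40483149]]
[277, 215] [ 0.5954 -0.0685  1.1362] along -0.010238120988884538 z rel 1.0585510677737209 reproj [[274.13279592  62.41475401]] [[ 230.09172088 -150.07830142]]
[281, 217] [0.4857 0.5244 2.0016] along 0.5551166627482237 z rel 1.923945883424612 reproj [[338.08096047 194.44064675]] [[ 5.98761844e+12 -3.48202495e+13]]
0 -0.01 wrist [[318. 255.]] scene [[279.1 215.1]]
0 0 wrist [[317. 245.]] scene [[279.4 216.5]]
0 0.01 wrist [[317. 237.]] scene [[279.6 217.8]]
0 0.022 wrist [[317. 228.]] scene [[280.  219.4]]
0.011 -0.01 wrist [[317. 230.]] scene [[281.6 213.7]]
0.011 0 wrist [[317. 222.]] scene [[281.9 215. ]]
0.011 0.01 wrist [[317. 215.]] scene [[282.1 216.4]]
0.011 0.022 wrist [[317. 207.]] scene [[282.4 217.9]]
```

Triangulation puts the tip near z ≈ 74 mm ± several mm, so it isn't decisive. Contact force is the most reliable guide, so I'll continue with small steps.

>>> drive_tool:
  series: [-1,0,0,2,0,0,0,-1,0,0,0,0,0,0]

```text
t: 6.5
eef_pos: [0.4974, -0.0412, 0.0756]
tool_rot: [-0.0, 0.766, 0.643, -0.0]
contact_force: [-0.8, -0.5, -0.5]
gripper_width: -0.0
```

>>> drive_tool:
  series: [-1,0,0,2,0,0,0,-1,0,0,0,0,0,0]

```text
t: 6.75
eef_pos: [0.4975, -0.0413, 0.0738]
tool_rot: [0.0, 0.766, 0.643, 0.0]
contact_force: [-1.5, -0.4, 3.8]
gripper_width: 0.001
```

>>> drive_tool:
  series: [-1,0,0,2,0,0,0,-1,0,0,0,0,0,0]

```text
t: 7.0
eef_pos: [0.4976, -0.0412, 0.0717]
tool_rot: [0.0, 0.766, 0.643, 0.0]
contact_force: [-1.4, -0.9, 4.0]
gripper_width: 0.001
```

Contact at TCP z ≈ 0.0745 with about 4 N, which barely rises over the next 2 mm. That matches the pad's spring preload. Pressing to about 8 mm of travel.

>>> drive_tool:
  series: [-1,0,0,2,0,0,0,-1,0,0,0,0,0,0]

```text
t: 7.25
eef_pos: [0.4976, -0.0412, 0.0697]
tool_rot: [0.0, 0.766, 0.643, 0.0]
contact_force: [-0.2, -0.7, 4.5]
gripper_width: 0.001
```

>>> drive_tool:
  series: [-1,0,0,2,0,0,0,-1,0,0,0,0,0,0]

```text
t: 7.5
eef_pos: [0.4976, -0.0412, 0.0678]
tool_rot: [0.0, 0.766, 0.643, 0.0]
contact_force: [-1.8, -0.1, 5.3]
gripper_width: 0.001
```

>>> drive_tool:
  series: [-1,0,0,1,0,0,0,-1,0,0,0,0,0,0]

```text
t: 7.75
eef_pos: [0.4976, -0.0412, 0.0669]
tool_rot: [0.0, 0.766, 0.643, 0.0]
contact_force: [-1.3, 0.1, 5.2]
gripper_width: -0.004
```

```bash
python3 - <<'E'
from h import *
c=snap('wrist','w7'); h=cv2.cvtColor(c['pixels'],cv2.COLOR_BGR2HSV)
m=((h[...,0]<6)|(h[...,0]>174))&(h[...,1]>150)&(h[...,2]>60)
for v in(250,256):
    x=np.where(m[v,240:400])[0]+240; print(v,x[0],x[-1],[(z,round(1000*np.linalg.norm(ray(c,x[0]-.5,v,z)-ray(c,x[-1]+.5,v,z)),1)) for z in(.084,.080,.076,.074)])
o=bot.get_obs(); print(o['eef_pos'],o['contact_force'],o['torque'])
s=snap('scene','s4'); a=s['pixels'][165:245,240:345]
b=c['pixels'][160:300,230:410]
cv2.imwrite('pics/m4.png',np.hstack([cv2.resize(a,(400,304),interpolation=cv2.INTER_CUBIC),cv2.resize(b,(391,304),interpolation=cv2.INTER_CUBIC)]))
E
```

```text
Traceback (most recent call last):
IndexError: index 0 is out of bounds for axis 0 with size 0
```

>>> drive_tool:
  series: [-1,0,0,1,0,0,0,-1,0,0,0,0,0,0]

```text
t: 8.05
eef_pos: [0.4976, -0.0412, 0.0659]
tool_rot: [0.0, 0.766, 0.643, 0.0]
contact_force: [-1.2, 0.5, 6.8]
gripper_width: 0.001
```

>>> drive_tool:
  series: [-1,0,0,1,0,0,0,-1,0,0,0,0,0,0]

```text
t: 8.3
eef_pos: [0.4977, -0.0412, 0.0654]
tool_rot: [0.0, 0.766, 0.643, 0.0]
contact_force: [-3.4, 0.0, 11.8]
gripper_width: 0.002
```

```bash
python3 - <<'E'
from h import *
c=snap('wrist','w8'); o=bot.get_obs(); print(o['eef_pos'],o['contact_force'],o['torque'])
s=snap('scene','s4'); a=s['pixels'][165:245,240:345]
b=c['pixels'][160:300,230:410]
cv2.imwrite('pics/m4.png',np.hstack([cv2.resize(a,(400,304),interpolation=cv2.INTER_CUBIC),cv2.resize(b,(391,304),interpolation=cv2.INTER_CUBIC)]))
E
```

```text
[ 0.4977207  -0.04123429  0.0654282 ] [-3.29438433  0.10030971 12.41141754] [-0.01021216  0.73884666  0.01674575]
```

View pics/m4.png

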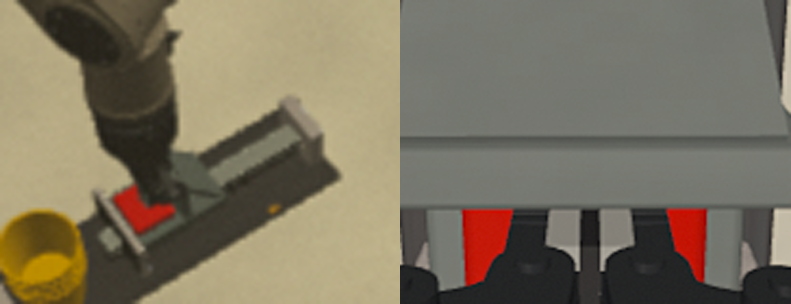

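The force rose along the spring line (4 to about 7 N) and then jumped to 12 N at z = 0.0655. That is the hard stop, so the pad is fully down. The picture agrees: the tips are on the pad and the jaw hasn't moved. Now pushing back along +x tool.

>>> drive_tool:
  series: [-1,5,0,0,0,0,0,-1,5,0,0,0,0,0,-1,5,0,0,0,0,0,-1,5,0,0,0,0,0,-1,5,0,0,0,0,0,-1,5,0,0,0,0,0]

```text
t: 9.15
eef_pos: [0.5027, -0.0123, 0.0654]
tool_rot: [0.001, 0.766, 0.643, -0.0]
contact_force: [-3.3, -2.6, 12.3]
gripper_width: -0.001
```

>>> drive_tool:
  series: [-1,5,0,0,0,0,0,-1,5,0,0,0,0,0,-1,5,0,0,0,0,0,-1,5,0,0,0,0,0,-1,5,0,0,0,0,0,-1,5,0,0,0,0,0,-1,5,0,0,0,0,0,-1,5,0,0,0,0,0]

```text
t: 10.15
eef_pos: [0.5095, 0.0272, 0.0654]
tool_rot: [0.0, 0.766, 0.643, -0.0]
contact_force: [-3.7, -2.0, 12.2]
gripper_width: -0.001
```

```bash
python3 - <<'E'
from h import *
o=bot.get_obs(); print(o['eef_pos'],o['contact_force'])
for n in('scene','top'):
    c=snap(n,n+'5'); h=cv2.cvtColor(c['pixels'],cv2.COLOR_BGR2HSV)
    m=((h[...,0]<6)|(h[...,0]>174))&(h[...,1]>150)&(h[...,2]>80); p=np.argwhere(m)[:,::-1]; print(n,len(p),p.mean(0),ray(c,*p.mean(0),.075))
E
```

```text
[0.50950944 0.0271854  0.0653841 ] [-3.65579424 -2.02541894 12.24315828]
scene 99 [292.13131313 210.70707071] [0.51133862 0.01099431 0.075     ]
top 0 [nan nan] [nan nan nan]<stdin>:5: RuntimeWarning: Mean of empty slice.
  ret = um.true_divide(
```

The jaw is following; the pad has moved about 62 mm. Continuing towards the stop.

>>> drive_tool:
  series: [-1,5,0,0,0,0,0,-1,5,0,0,0,0,0,-1,5,0,0,0,0,0,-1,4,0,0,0,0,0]

```text
t: 10.75
eef_pos: [0.5128, 0.046, 0.0654]
tool_rot: [0.0, 0.766, 0.643, -0.0]
contact_force: [-4.1, -1.8, 13.3]
gripper_width: 0.0
```

>>> drive_tool:
  series: [-1,4,0,0,0,0,0,-1,4,0,0,0,0,0]

```text
t: 11.0
eef_pos: [0.5142, 0.0538, 0.0654]
tool_rot: [0.0, 0.766, 0.643, -0.0]
contact_force: [-4.0, -2.2, 13.6]
gripper_width: 0.0
```

>>> drive_tool:
  series: [-1,4,0,0,0,0,0,-1,4,0,0,0,0,0]

```text
t: 11.25
eef_pos: [0.5148, 0.058, 0.0652]
tool_rot: [0.002, 0.766, 0.642, -0.003]
contact_force: [-4.8, -14.5, 20.1]
gripper_width: -0.001
```

>>> drive_tool:
  series: [-1,3,0,0,0,0,0,-1,0,0,0,0,0,0,-1,0,0,0,0,0,0]

```text
t: 11.62
eef_pos: [0.5156, 0.06, 0.0653]
tool_rot: [0.002, 0.767, 0.642, -0.003]
contact_force: [-4.2, -12.9, 17.9]
gripper_width: 0.001
```

```bash
python3 - <<'E'
from h import *
o=bot.get_obs(); print(o['eef_pos'],o['contact_force'])
s=snap('scene','s6'); w=snap('wrist','w9'); a=s['pixels'][165:265,225:345]
cv2.imwrite('pics/m5.png',np.hstack([cv2.resize(a,(400,333),interpolation=cv2.INTER_CUBIC),cv2.resize(w['pixels'][:300,150:500],(389,333))]))
E
```

```text
[0.51555766 0.06002872 0.06528588] [ -4.2457844  -12.87231524  17.90815528]
```

View pics/m5.png

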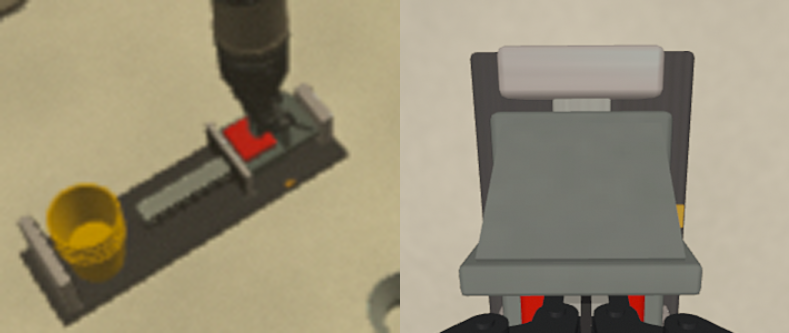

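```bash
python3 - <<'E'
from h import *
d=np.array([np.cos(1.4),np.sin(1.4),0]); pad0=np.array([.495,-.05,0])
c=dict(np.load('pics/w9.npz')); f=lambda n,v,z,c=c,u=312:print(n,round(1000*float((ray(c,u,v,z)-pad0)@d),1))
f('block front top',88,.066); f('block back top',42,.066); f('wall pad-side edge',265,.112)
for z in(.03,.046,.06,.066): f('jaw rear z%.3f'%z,101,z)
c1=dict(np.load('pics/w1.npz')); f('w1 wall edge',119,.112,c1,317); f('w1 wall rear',107,.112,c1,317)
for z in(.03,.046,.06): f('w1 jaw rear',59,z,c1,317)
# red pad cup-side edge in scene, before/after
for n in('scene1','s6'):
    s=dict(np.load(f'pics/{n}.npz')); h=cv2.cvtColor(s['pixels'],cv2.COLOR_BGR2HSV)
    m=((h[...,0]<6)|(h[...,0]>174))&(h[...,1]>150)&(h[...,2]>80); z=.084 if n=='scene1' else .074
    q=[(ray(s,x,y,z)-pad0)@d for y,x in np.argwhere(m)]; print(n,np.percentile(q,[1,5,50])*1000)
E
```

```text
block front top 180.3
block back top 197.5
wall pad-side edge 125.7
jaw rear z0.030 174.5
jaw rear z0.046 174.9
jaw rear z0.060 175.2
jaw rear z0.066 175.3
w1 wall edge 26.2
w1 wall rear 35.3
w1 jaw rear 77.7
w1 jaw rear 76.2
w1 jaw rear 74.9
scene1 [-22.77679569 -20.84114661  -1.08525596]
s6 [76.58717155 78.0259315  93.64168197]
```

The wall has moved 99.5 mm and the jaw's rear end is about 4-5 mm from the end block. I'll push a little further to see whether this is the hard stop.

>>> drive_tool:
  series: [-1,3,0,0,0,0,0,-1,3,0,0,0,0,0,-1,0,0,0,0,0,0]

```text
t: 12.1
eef_pos: [0.5161, 0.0622, 0.0652]
tool_rot: [0.003, 0.768, 0.641, -0.005]
contact_force: [-7.4, -21.3, 23.4]
gripper_width: 0.002
```

```bash
python3 - <<'E'
from h import *
c=dict(np.load('pics/w9.npz')); k=snap('wrist','w10'); d=np.array([np.cos(1.4),np.sin(1.4),0]); pad0=np.array([.495,-.05,0])
def edges(c):
    g=cv2.GaussianBlur(cv2.cvtColor(c['pixels'],cv2.COLOR_BGR2GRAY),(1,5),0)[:,300:330].mean(1).astype(float); return [(v,round(g[v+2]-g[v-2])) for v in range(20,300) if abs(g[v+2]-g[v-2])>14]
print(edges(c)); print(edges(k)); o=bot.get_obs(); print(o['eef_pos'],o['contact_force'])
E
```

```text
[(38, -17), (39, -32), (40, -35), (41, -26), (80, -19), (81, -26), (82, -31), (83, -34), (84, -34), (85, -28), (87, 20), (88, 40), (89, 45), (90, 33), (98, -31), (99, -42), (100, -40), (101, -25), (231, -21), (232, -27), (233, -24), (236, 15), (237, 20), (238, 22), (239, 20), (240, 16), (262, -14), (263, -21), (264, -22), (265, -15), (274, -15), (275, -30), (276, -37), (277, -36), (278, -28), (279, -19), (284, -15), (285, -14)]
[(44, -22), (45, -33), (46, -33), (47, -21), (86, -21), (87, -28), (88, -33), (89, -35), (90, -28), (92, 18), (93, 36), (94, 39), (95, 27), (102, -15), (103, -33), (104, -44), (105, -40), (106, -23), (238, -20), (239, -27), (240, -24), (244, 19), (245, 21), (246, 21), (247, 16), (269, -14), (270, -18), (275, -26), (276, -36), (277, -35), (278, -28), (279, -19), (284, -16), (285, -15)]
[0.51608795 0.06215857 0.06526717] [ -6.56709378 -21.94518486  23.07521538]
```

The gap between jaw and block didn't change under 22 N, so this is the hard stop. I'll relax most of the push and then lift straight up, so friction doesn't drag the jaw back.

>>> drive_tool:
  series: [-1,-4,0,0,0,0,0,-1,0,0,-4,0,0,0,-1,0,0,-5,0,0,0,-1,0,0,-8,0,0,0,-1,0,0,-20,0,0,0,-1,0,0,-30,0,0,0,-1,0,0,-40,0,0,0,-1,0,0,-40,0,0,0,-1,0,0,0,0,0,0,-1,0,0,0,0,0,0]

```text
t: 13.4
eef_pos: [0.5159, 0.0668, 0.2109]
tool_rot: [-0.0, 0.766, 0.643, -0.001]
contact_force: [0.2, -0.3, -0.7]
gripper_width: -0.002
```

```bash
python3 - <<'E'
from h import *
o=bot.get_obs(); print(o['t'],o['eef_pos'],o['contact_force'])
c=snap('wrist','w11'); s=snap('scene','s7'); snap('top','top7')
h=cv2.cvtColor(s['pixels'],cv2.COLOR_BGR2HSV); d=np.array([np.cos(1.4),np.sin(1.4),0]); pad0=np.array([.495,-.05,0])
m=((h[...,0]<6)|(h[...,0]>174))&(h[...,1]>150)&(h[...,2]>80); print(np.percentile([(ray(s,x,y,.084)-pad0)@d for y,x in np.argwhere(m)],[1,5,50,99])*1000)
for lo,hi,n in(((20,150,80),(33,255,255),'cups'),((7,150,80),(17,255,255),'orange')):
    for f in('scene1','s7'):
        i=dict(np.load(f'pics/{f}.npz'))['pixels'][180:340,150:340]; q=cv2.inRange(cv2.cvtColor(i,cv2.COLOR_BGR2HSV),lo,hi); p=np.argwhere(q); print(n,f,len(p),p.mean(0))
cv2.imwrite('pics/m6.png',np.hstack([cv2.resize(s['pixels'][140:340,200:440],(400,333)),cv2.resize(c['pixels'],(390,244))[:, :] if 0 else cv2.copyMakeBorder(cv2.resize(c['pixels'],(390,244)),0,89,0,0,cv2.BORDER_CONSTANT)]))
E
```

```text
13.4 [0.51587519 0.06675853 0.21089284] [ 0.17998202 -0.28039271 -0.74269448]
[ 76.71744976  78.48689695  98.72859245 120.69853235]
cups scene1 540 [ 53.59814815 101.05      ]
cups s7 542 [ 53.57749077 101.17158672]
orange scene1 580 [127.44827586  74.04137931]
orange s7 580 [127.33103448  74.20344828]
```

View pics/m6.png

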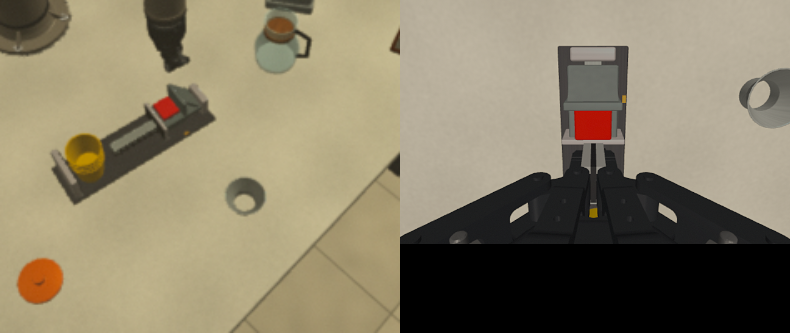

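The scene shows the jaw back near the end block, the pad up and free, and the cups, carafe, funnel and lid in place with the arm clear. Handing in.

```bash
python3 -c "
from station import bot
print(bot.hand_in(), bot.get_obs()['t'])"
```

```text
the job is handed in; nothing more can be done
the job is handed in; nothing more can be done
```

The cup bay is open: I pressed the red pad down, pushed the jaw back to its stop, let go and lifted clear. I handed the job in after about 13.5 s of robot time; it reports no verdict.

**Pad press:** The force rose from about 4 to 7 N over about 9.5 mm and then jumped to 12 N at the hard stop, so the pad went fully down before the jaw moved.

**Jaw travel:** The jaw moved about 99.5 mm. It then held still under 22 N of push, so I take that as its stop. The cameras still show a gap of about 4–5 mm to the end block, unchanged under that push. I can't read the joint value directly.

**After letting go:** The jaw stayed back and the pad looked up and free. The robot touched nothing (force about 0 N). Cups and lid shifted by less than 0.3 px in the scene camera; carafe and funnel I checked only by eye, and they were standing.

**Disagreement:** The fingertips met the pad with the reported TCP at about 75 mm, where the stated 22 mm tip reach put contact at about 106 mm. I could not explain this, so I found the contact by force.

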